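Third hand at the mould bench: close a plaster handle mould against the stop

ROBOT

A 6-joint arm with a two-finger parallel gripper is mounted at the origin on the work surface. World frame = base frame: x ahead of the robot, y to its left, z up, the work surface at z = 0. Lengths are in m, angles in rad, forces in N, time in s.
With the tool pointing down it reaches from about 0.35 to 0.775 m from the base axis. Payload 5.5 kg.
Tool frame: the origin (TCP) lies midway between the tips of the shut fingers; the grasp point (between the pads) lies 19 mm behind it; z points along the fingers, y is the line along which they close (so a half turn about z gives the same grasp; the last joint's range is limited). The gripper opens to 85 mm and grips with 20 to 120 N. Pads are 22 mm wide; open, the fingers measure 114 mm over their backs; the gripper's body (76 mm by 85 mm) begins 54 mm behind the grasp point. The pads swing forward as they close: fully open they stand 13 mm farther back than shut.
Start: joints at [1.146, 0.313, 0.046, 1.304, 0, 1.431], TCP at [0.162, 0.552, 0.231] pointing down, gripper open.
Joint ranges: [-2.76, 2.76], [-0.86, 1.69], [-1.03, 1.26], [-2.2, 2.34], [-1.47, 1.5], [-3.14, 3.14]. Speed limits (rad/s): [2.57, 2.57, 3.14, 3.14, 3.14, 3.14].

INTERFACE

Orientations are given as a unit quaternion [w, x, y, z].
In Python, from workcell import get_state, read_camera, camera_info, hand_in, recognise gives the robot as it stands.
- The arm moves only by the tool arm_command, never from a script. Its argument "moves" is one flat list of numbers, 7 for each row, row after row: the opening, from -1 (shut) to 1 (fully open), then the shift along the tool's x, y, z in mm, then the turn, a rotation vector about the tool's x, y, z in rad. A call has 1 to 8 rows; each row shifts and turns the commanded pose from where the row before left it, along the tool's axes as they then stand; what a row does not reach is not made up. A row lasts 1/8 s, in which the tool goes at most 62.5 mm and 10.7 degrees, less where a joint would pass 70% of its speed; a pose out of reach is approached as far as the arm can. A call with a gripper value outside its range is refused whole. The fingers move at their own pace and stop on an object; "newtons" is the grip in N (left out, the last holds). Time passes only in rows, so rows that do not move let the fingers close. It gives the time, the measured TCP pose, the force, the opening and the grip force at its end, in the units of the state.
- get_state(): the state, without advancing time (a new reading comes with each control period).
- read_camera(name): name is "side" or "top"; returns (picture, depth): 384x512x3 uint8, blue, green, red; 384x512 float32, m along the optical axis (not along the pixel's ray), 0 where there is no reading.
- camera_info(name): a dict with "fovy" (degrees; the focal length in pixels is half the picture's height over the tangent of half this angle, whatever the lens; pixels are square), "cx", "cy" (the principal point, pixels), "eye" and "orientation" of the camera in the world. Camera axes: x right, y down, z forward; pixel columns grow to the right and rows downward; lengths in m; the calibration is good to about 2 mm. A picture is of the moment at which its call begins. camera_info takes no time and is no camera call.
- hand_in(): hands the job in; it is judged then, once.
Trained networks look in the newest picture that a camera, given by its name, has taken for a name from the list of things; names that differ only in an ending like _2 or _b are one class to them, and where a whole thing is asked for, a point or a joint stands for the part that bears it (a point fixed in the world has none). Each returns a list of dicts, best first, with "confidence" (0 to 1); they miss things now and then, are a little off and sometimes report something else, mostly with a low value. They report only what shows in the picture. A call takes as long as a camera call. They do not tell look-alikes from the thing itself.
- recognise(camera, label): "point" ([column, row] in pixels, amid what is visible of it).
The state is a dict: "clock": time; "joint_pos": joint angles; "qvel": joint speeds; "tau": joint torques, N m; "tcp_pos": TCP position; "orientation": TCP orientation; "wrist_force": force on the tool from outside, world axes, zero at the start; "ft_torque": the same for the moment, N m; "finger_gap": finger opening in m; "grip_force": force on a finger pad.
Only numpy, scipy, OpenCV 4.12 (cv2) and the standard library are available. Lean on these libraries where they do the work, as an engineer would, in place of code of your own. Each camera call takes 0.05 s, during which the arm holds its last target. There are 200 camera calls.

TASK

One half of the small plaster handle mould already stands against the foam pad of the clamping stop. Pick up its mate, the half with the red match mark, stand it upright on the stop's board face to face with the first so that the keys go home and the joint closes with no gap, and push the closed pair square against the foam pad with a steady push of about 12 N, like a second pair of hands while I fit the clamps. Bring the halves together gently, keep that push up for at least four seconds and finish still holding and pressing; leave the blue-marked half, the mug, the jar and the clamp alone.

Things in the scene. Friction and masses are not known exactly. Their poses are not given: they have to be found in the camera images.
- front: Loose half to pick up: white plaster block 62 (x) by 32 (y) by 100 mm tall (z), 0.22 kg, upright on the ware board, red match mark on top. Origin: centre of underside; z up. Joint face is its +y side, with a C-shaped handle hollow and three sockets, 16 mm wide and 8 deep, that fit the keys of its mate. Grip its plain sides (x = -31, +31 mm) from above near the top. Back edges bevelled 6 mm.
- back: The mate: same block, loose, upright on the stop's board, its +y back 0 to 2 mm off the pad. Origin: centre of underside; z up. Joint face is its -y side (16 mm from origin), with red mark and red domed keys, 13 mm wide, 5 mm proud, at (x, z) = (-18, 13), (18, 13), (18, 87) mm. Closed: both halves face the same way, the front half's origin 32 mm from this one along its -y, level, centred in x.
- stand: Clamping stop, fixed: plywood board 150 (x) by 200 mm (y), 15 mm thick; the halves stand on its top. Origin: centre of the board's underside; z up. At y = +45 mm rises a plywood fence 110 mm wide, its top 110 mm above the bench, with the foam pad on its -y face. Push along +y. The board before the pad is flat and open.
- pad (a joint): How far the foam-rubber pad on the fence is squashed, in m: 0 untouched, grows as the mould is pushed along the stop's +y, at most 0.014. Pad face 34 mm wide, 50 mm tall, centred 67 mm above the bench, at y = +12 mm of the stop when untouched. It gives 1 mm for every 3 N (12 N is 0.004).
- wareboard: Wooden ware board fixed to the bench, 340 x 130 x 12 mm; the red-marked loose half and the blue-marked half stand on its top, either one at either end. Origin: centre of its underside.
- other: Bystander: half of a different mould (bud vase hollow), white plaster 76 mm wide, 40 mm thick, 90 mm tall, blue match mark and blue keys, standing upright. Origin: centre of its underside.
- mug: Bystander: white mug, 76 mm across, 88 mm tall. Origin: centre of its underside.
- jar: Bystander: amber jar with a blue cap, 64 mm across, 85 mm tall. Origin: centre of its underside.
- clamp: Bystander: bar clamp lying flat, steel bar 240 mm long (x), black jaws, orange handle, about 155 mm across (y), 24 mm high. Origin: on the bench under the bar's middle.
There are look-alikes about, which are no part of the job. Leave any black or brown look-alike of the front alone. Leave any orange or yellow look-alike of the back alone.

How it is judged:
By the outcome, as a careful person would: the job done as asked, in the order asked, and still so for the second after the job is handed in, while the arm keeps its last pose, push and grip.
It also fails if it takes over 58 s, if anything falls off the work surface, if the arm or the gripper's body presses on something with over 40 N, if the wrist force passes 120 N, or if a joint passes its speed limit or range.

## Working session

There is one attempt and no reset: what is moved stays moved. The work goes in short steps, Python scripts to look and compute and a tool call to move; the robot and the scene stay as the last step left them, time stands still between calls to the robot, and variables do not carry over. Pictures are saved under pics/ and viewed, at most 10 in all, crops included, and the job is handed in when it is done.

Besides the shell and the picture viewer there is one more tool, called after ">>>" as a command line: name --argument value ..., lists and objects as JSON in quotes. arm_command: Moves the arm, as the interface text tells. Its arguments: {"type":"object","properties":{"moves":{"type":"array"},"newtons":{"type":"number"}},"required":["moves"]}

```bash
mkdir -p pics; cat > h.py <<'E'
import numpy as np, cv2
from scipy.spatial.transform import Rotation as R
from workcell import *
def cam(n):
    c=camera_info(n); f=192/np.tan(np.radians(c["fovy"])/2); q=c["orientation"]
    return f,c["cx"],c["cy"],np.array(c["eye"]),R.from_quat([q[1],q[2],q[3],q[0]]).as_matrix()
def cloud(n,d):
    f,cx,cy,e,M=cam(n); v,u=np.mgrid[:384,:512]
    return np.stack([(u-cx)/f*d,(v-cy)/f*d,d],-1)@M.T+e
E
python3 - <<'E'
from h import *
for n in("side","top"):
    p,d=read_camera(n); cv2.imwrite(f"pics/{n}0.png",p); np.savez(f"{n}0.npz",p=p,d=d); print(n,camera_info(n))
    P=cloud(n,d)
    for l in("front","back","stand","other","pad","mug","jar","clamp"):
        for r in recognise(n,l)[:3]:
            c,w=map(int,r["point"]); print(l,c,w,round(r["confidence"],2),P[w,c].round(3))
print(get_state())
E
```

```text
side {'fovy': 46.296206986258824, 'cx': 248.70058047701414, 'cy': 193.76399411138203, 'eye': array([ 0.17693502, -0.79269   ,  0.80118435]), 'orientation': array([-0.4326559 ,  0.87918833, -0.17881548,  0.0886667 ])}
front 188 241 0.86 [ 0.345 -0.04   0.079]
front 254 250 0.68 [ 0.466 -0.144  0.098]
front 269 319 0.67 [ 0.421 -0.32   0.093]
back 168 211 0.92 [0.333 0.098 0.068]
back 218 182 0.89 [0.488 0.151 0.079]
back 264 171 0.83 [0.636 0.172 0.063]
stand 212 202 0.78 [0.467 0.15  0.017]
stand 205 146 0.33 [0.543 0.434 0.021]
other 319 241 0.91 [ 0.619 -0.166  0.088]
mug 325 188 0.77 [0.741 0.011 0.082]
jar 299 158 0.7 [0.764 0.197 0.06 ]
clamp 206 143 0.6 [0.55  0.446 0.024]
top {'fovy': 45.502677562282585, 'cx': 256.56522155303645, 'cy': 192.0235448662815, 'eye': array([0.43763867, 0.09054281, 1.28234442]), 'orientation': array([-0.02470932,  0.70687255, -0.7055277 ,  0.04417357])}
front 387 233 0.84 [ 0.448 -0.281  0.098]
front 326 222 0.79 [ 0.475 -0.12   0.113]
front 215 215 0.62 [0.493 0.164 0.114]
back 207 157 0.8 [0.645 0.187 0.099]
back 212 218 0.55 [0.485 0.172 0.116]
ba
[... 251 characters left out ...]
5 0.421 0.025]
{'clock': 0.9, 'joint_pos': array([1.14638918e+00, 3.13154062e-01, 4.61167436e-02, 1.30358519e+00,
       8.78324331e-06, 1.43119195e+00]), 'qvel': array([ 0.00168698,  0.00038202,  0.00083168,  0.00133129, -0.00024411,
       -0.00115308]), 'tau': array([ 3.59217156e-04, -4.80446506e+01,  2.98813444e+01,  3.34887352e-05,
        1.25249385e-04, -1.10900174e-06]), 'tcp_pos': array([0.16158902, 0.55188606, 0.2313562 ]), 'orientation': array([1.99669833e-05, 1.41920597e-01, 9.89878041e-01, 8.46976472e-05]), 'wrist_force': array([ 0.00309049,  0.61738557, -0.12105605]), 'ft_torque': array([0.01779223, 0.01355358, 0.00460566]), 'grip_force': 0.0, 'finger_gap': 0.08551736346840265}
```

View pics/side0.png

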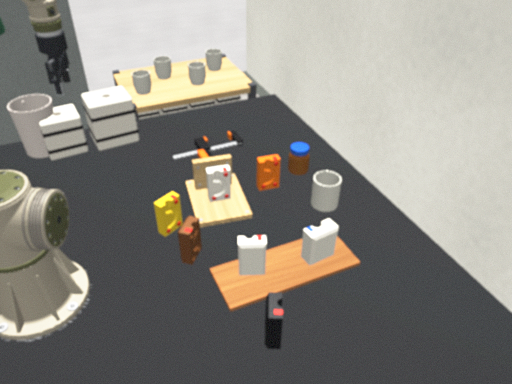

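View pics/top0.png

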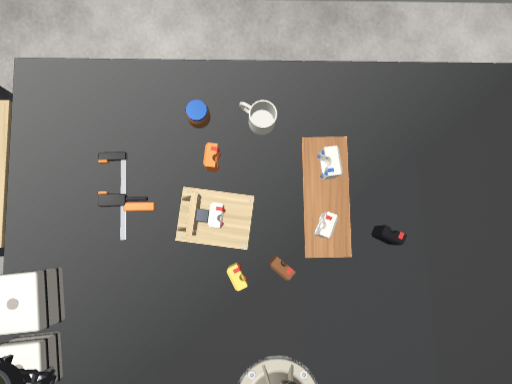

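Front candidates:
- White block on the ware board: side (254,250), top (326,222).
- Brown: side (188,241).
- Black: side (269,319).

The white one with the red mark on the ware board fits.

Back candidates:
- White block on the stop: side (218,182).
- Yellow: side (168,211).
- Orange: side (268,172).

The white one at the pad fits. I'll confirm both in one enlarged crop and fit their top faces.

```bash
python3 - <<'E'
from h import *
im={n:np.load(n+"0.npz") for n in("side","top")}
cr=lambda n,u,v:cv2.resize(im[n]["p"][v-30:v+30,u-40:u+40],(400,300),interpolation=cv2.INTER_CUBIC)
cv2.imwrite("pics/crop.png",np.vstack([np.hstack([cr("top",326,222),cr("top",210,217)]),np.hstack([cr("side",254,250),cr("side",215,185)])]))
for n in im:
    P=cloud(n,im[n]["d"])
    hsv=cv2.cvtColor(im[n]["p"],cv2.COLOR_BGR2HSV)
    for nm,c,z0 in(("front",(.475,-.13),.104),("back",(.488,.165),.107)):
        for lbl,m0 in(("white",(hsv[...,1]<70)&(hsv[...,2]>120)),("red",(hsv[...,1]>120)&((hsv[...,0]<8)|(hsv[...,0]>172)))):
            m=m0&(np.hypot(P[...,0]-c[0],P[...,1]-c[1])<.06)&(P[...,2]>z0)
            if m.sum()<5: print(n,nm,lbl,m.sum());continue
            q=P[m]; r=cv2.minAreaRect((q[:,:2]*1000).astype(np.float32))
            print(n,nm,lbl,m.sum(),"zmed",np.median(q[:,2]).round(4),"mean",q.mean(0).round(4),"rect",np.round(r[0],1),np.round(r[1],1),round(r[2],1))
    # stand and fence; ware board
    m=(abs(P[...,2]-.11)<.006)&(np.hypot(P[...,0]-.488,P[...,1]-.21)<.09)&(hsv[...,1]>70)&(hsv[...,0]>8)&(hsv[...,0]<30)
    q=P[m]; print("fence",m.sum(),q.mean(0).round(4),np.round(cv2.minAreaRect((q[:,:2]*1000).astype(np.float32))[:2],1).tolist() if 0 else cv2.minAreaRect((q[:,:2]*1000).astype(np.float32)))
    m=(abs(P[...,2]-.015)<.006)&(np.hypot(P[...,0]-.488,P[...,1]-.17)<.14)&(hsv[...,1]>50)&(hsv[...,2]>100)
    q=P[m]; print("board",m.sum(),q.mean(0).round(4),cv2.minAreaRect((q[:,:2]*1000).astype(np.float32)))
E
```

```text
side front white 316 zmed 0.1116 mean [ 0.4654 -0.1309  0.1109] rect [ 467.4 -128. ] [36.2 61.3] 70.2
side front red 10 zmed 0.1131 mean [ 0.488  -0.1228  0.113 ] rect [ 487.7 -122.6] [10.2  4.5] 65.7
side back white 177 zmed 0.1147 mean [0.4905 0.1657 0.1141] rect [492.6 185.5] [76.4 62. ] 86.9
side back red 4
fence 149 [0.4937 0.2217 0.1092] ((494.6576843261719, 224.29908752441406), (25.00977897644043, 108.8838119506836), 81.98627471923828)
board 1609 [0.4808 0.1407 0.0155] ((505.55450439453125, 163.53048706054688), (227.8895721435547, 225.11627197265625), 68.19146728515625)
top front white 261 zmed 0.1113 mean [ 0.4664 -0.1272  0.1111] rect [ 467.7 -127.3] [32.4 62.1] 70.1
top front red 17 zmed 0.1123 mean [ 0.4872 -0.1264  0.1124] rect [ 487.4 -126.3] [13.2  7.3] 76.0
top back white 302 zmed 0.114 mean [0.4923 0.1733 0.1137] rect [495.2 186.6] [74.5 61.7] 83.3
top back red 17 zmed 0.1155 mean [0.5093 0.154  0.1147] rect [509.7 152.8] [18.   5.8] 81.9
fence 25 [0.4968 0.2177 0.1091] ((492.02667236328125, 222.24276733398438), (18.21241569519043, 99.79779815673828), 87.2697982788086)
board 2772 [0.4854 0.1585 0.0148] ((520.590576171875, 167.4656982421875), (199.85708618164062, 213.18211364746094), 82.6039810180664)
```

View pics/crop.png

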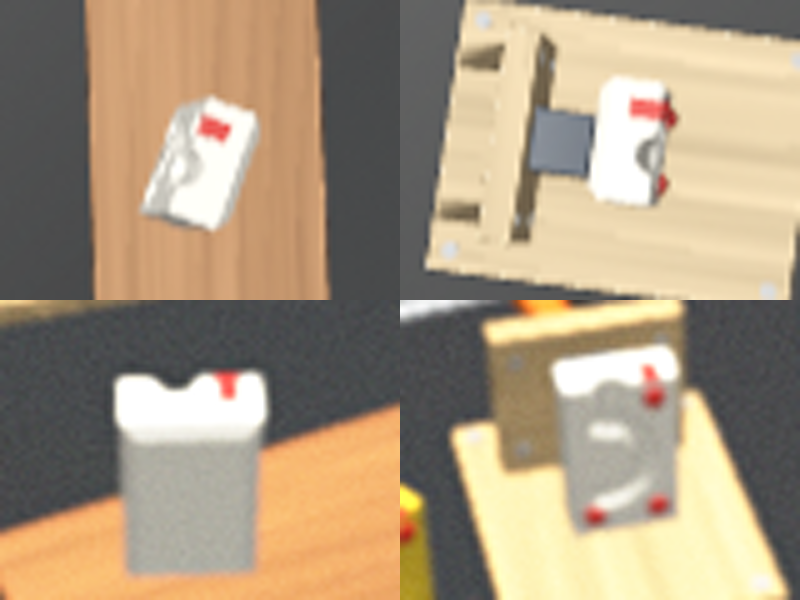

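The crops confirm it. The white block with the red mark on the ware board is the loose half, with its joint face towards +y. The white block with red keys at the pad is its mate. Next I refine the poses.

```bash
cat >> h.py <<'E'
def top_fit(n,p,d,c,z0):
    """centre/yaw of block top: fit 62x32 rectangle (less notch) by points above z0, near c"""
    P=cloud(n,d); hsv=cv2.cvtColor(p,cv2.COLOR_BGR2HSV)
    m=((P[...,2]>z0)&(np.hypot(P[...,0]-c[0],P[...,1]-c[1])<.045)).astype(np.uint8)
    m&=((hsv[...,2]>110)&((hsv[...,1]<50)|(hsv[...,0]<6)|(hsv[...,0]>170))).astype(np.uint8)
    k,lab,st,ce=cv2.connectedComponentsWithStats(m); i=1+np.argmax(st[1:,4]); q=P[lab==i]
    r=cv2.minAreaRect((q[:,:2]*1000).astype(np.float32)); C=np.cov((q[:,:2]-q[:,:2].mean(0)).T); w,V=np.linalg.eigh(C); v=V[:,1]*np.sign(V[0,1])
    return len(q),np.median(q[:,2]).round(4),q[:,:2].mean(0).round(4),"pcayaw",np.degrees(np.arctan2(v[1],v[0])).round(1),np.round(np.sqrt(12*w)*1000,1),"rect",np.round(r[0],1),np.round(r[1],1),round(r[2],1)
def side_line(n,p,d,c):
    pass
E
python3 - <<'E'
from h import *
for n in("top","side"):
    for k in range(3):
        p,d=read_camera(n)
        print(n,"F",*top_fit(n,p,d,(.467,-.127),.107)); print(n,"B",*top_fit(n,p,d,(.488,.160),.1095))
    P=cloud(n,d); hsv=cv2.cvtColor(p,cv2.COLOR_BGR2HSV)
    # ware-board height and board plane, board edge lines by brightness mask
    m=((hsv[...,0]>8)&(hsv[...,0]<30)&(hsv[...,1]>50)&(hsv[...,2]>110)&(abs(P[...,2]-.015)<.005)&(np.hypot(P[...,0]-.488,P[...,1]-.14)<.14)).astype(np.uint8)
    m=cv2.morphologyEx(m,cv2.MORPH_OPEN,np.ones((3,3)))
    k,lab,st,ce=cv2.connectedComponentsWithStats(m); i=1+np.argmax(st[1:,4]); q=P[lab==i]
    print("board",len(q),np.median(q[:,2]),cv2.minAreaRect((q[:,:2]*1000).astype(np.float32)))
    h=P[(abs(P[...,0]-.40)<.03)&(abs(P[...,1]+.06)<.1)&(P[...,2]>.006)&(P[...,2]<.03)]; print("ware z",np.median(h[:,2]) if len(h) else None)
E
```

```text
top F 261 0.1116 [ 0.4683 -0.1269] pcayaw -19.9 [29.3 63.2] rect [ 468.  -126.6] [31.3 62.2] 68.9
top B 272 0.1141 [0.493  0.1653] pcayaw -9.2 [29.7 63.2] rect [492.6 165.3] [31.3 61.6] 82.2
top F 260 0.1118 [ 0.4683 -0.1267] pcayaw -20.0 [29.6 62.9] rect [ 468.1 -126.6] [31. 62.] 70.5
top B 272 0.1147 [0.493  0.1653] pcayaw -9.2 [30.  62.7] rect [492.6 165.3] [31.9 61.5] 83.1
top F 254 0.1113 [ 0.4683 -0.1265] pcayaw -19.8 [29.1 63.4] rect [ 467.9 -126.2] [30.7 61.7] 69.7
top B 275 0.1146 [0.4932 0.1652] pcayaw -8.5 [30.  62.8] rect [492.6 165.3] [32.8 61.7] 81.3
board 2138 0.014793366496927862 ((488.6826171875, 168.98153686523438), (194.4492950439453, 149.72720336914062), 82.89360809326172)
ware z 0.01160161541152771
side F 297 0.112 [ 0.4668 -0.1295] pcayaw -18.0 [32.6 63.9] rect [ 467.6 -127.6] [36.2 60.6] 68.1
side B 154 0.1152 [0.4906 0.1611] pcayaw -7.8 [30.  64.1] rect [492.1 162.9] [31.6 62.2] 82.7
side F 295 0.1117 [ 0.4671 -0.1293] pcayaw -18.2 [32.1 63. ] rect [ 467.7 -127.3] [35.3 61.2] 69.5
side B 158 0.1155 [0.4913 0.1608] pcayaw -10.2 [29.1 64.1] rect [491.8 162.3] [32.  61.9] 80.2
side F 294 0.1118 [ 0.4672 -0.1293] pcayaw -18.3 [32.1 63.9] rect [ 468.4 -125.4] [36.9 60.4] 68.0
side B 153 0.1151 [0.4914 0.1613] pcayaw -10.2 [30.9 64.1] rect [492.4 163. ] [33.9 62.3] 79.7
board 1482 0.015644498072203694 ((487.9022216796875, 163.98922729492188), (190.99427795410156, 149.80604553222656), 82.52163696289062)
ware z 0.012232421260497284
```

```bash
cat >> h.py <<'E'
def rot(yaw): # tool down, tool y at world angle yaw (deg)
    a=np.radians(yaw); y=np.array([np.cos(a),np.sin(a),0]); z=np.array([0,0,-1.]); return np.stack([np.cross(y,z),y,z],1)
def state_pose():
    s=get_state(); q=s["orientation"]; return np.array(s["tcp_pos"]),R.from_quat([q[1],q[2],q[3],q[0]]).as_matrix()
def plan(p,M,pt,Mt,n,g=1):
    """n equal rows from pose to target"""
    w=R.from_matrix(M.T@Mt).as_rotvec(); p=np.array(p,float); pt=np.array(pt,float); p0=p.copy(); M0=M
    for i in range(n):
        t=(pt-p0)/n; l=M.T@t*1000; print(g,*l.round(1),*(w/n).round(4),sep=", "); M=M@R.from_rotvec(w/n).as_matrix()
E
python3 - <<'E'
from h import *
p,M=state_pose(); plan(p,M,[.468,-.127,.20],rot(-20),16)
print(rot(-20))
E
```

```text
1, -30.3, -35.3, 2.0, 0.0, -0.0, 0.1022
1, -33.7, -32.1, 2.0, 0.0, -0.0, 0.1022
1, -36.8, -28.5, 2.0, 0.0, -0.0, 0.1022
1, -39.6, -24.5, 2.0, 0.0, -0.0, 0.1022
1, -41.9, -20.4, 2.0, 0.0, -0.0, 0.1022
1, -43.7, -16.0, 2.0, 0.0, -0.0, 0.1022
1, -45.1, -11.5, 2.0, 0.0, -0.0, 0.1022
1, -46.1, -6.8, 2.0, 0.0, -0.0, 0.1022
1, -46.5, -2.1, 2.0, 0.0, -0.0, 0.1022
1, -46.5, 2.7, 2.0, 0.0, -0.0, 0.1022
1, -46.0, 7.4, 2.0, 0.0, -0.0, 0.1022
1, -45.0, 12.1, 2.0, 0.0, -0.0, 0.1022
1, -43.5, 16.6, 2.0, 0.0, -0.0, 0.1022
1, -41.6, 20.9, 2.0, 0.0, -0.0, 0.1022
1, -39.2, 25.1, 2.0, 0.0, -0.0, 0.1022
1, -36.5, 28.9, 2.0, 0.0, -0.0, 0.1022
[[ 0.34202014  0.93969262  0.        ]
 [ 0.93969262 -0.34202014  0.        ]
 [ 0.          0.         -1.        ]]
```

>>> arm_command --moves '[1,-30,-35,2,0,0,0.102,1,-34,-32,2,0,0,0.102,1,-37,-28,2,0,0,0.102,1,-40,-24,2,0,0,0.102,1,-42,-20,2,0,0,0.102,1,-44,-16,2,0,0,0.102,1,-45,-11,2,0,0,0.102,1,-46,-7,2,0,0,0.102]' --newtons 60

```text
clock: 2.2
tcp_pos: [0.3173, 0.2125, 0.2155]
orientation: [0.0, 0.524, 0.852, 0.0]
wrist_force: [0.4, 0.0, 0.2]
finger_gap: 0.0855
grip_force: 0.0
```

>>> arm_command --moves '[1,-46,-2,2,0,0,0.102,1,-46,3,2,0,0,0.102,1,-46,7,2,0,0,0.102,1,-45,12,2,0,0,0.102,1,-43,17,2,0,0,0.102,1,-42,21,2,0,0,0.102,1,-39,25,2,0,0,0.102,1,-36,29,2,0,0,0.102]'

```text
clock: 3.2
tcp_pos: [0.4713, -0.1253, 0.1994]
orientation: [0.0, 0.819, 0.573, 0.0]
wrist_force: [0.7, -0.4, 0.1]
finger_gap: 0.0857
grip_force: 0.0
```

>>> arm_command --moves '[1,0,0,0,0,0,0]'

```text
clock: 3.32
tcp_pos: [0.472, -0.1264, 0.1989]
orientation: [0.0, 0.819, 0.573, 0.0]
wrist_force: [-0.6, 0.3, -0.1]
finger_gap: 0.085
grip_force: 0.0
```

```bash
python3 - <<'E'
from h import *
p,M=state_pose(); print(p,get_state()["clock"],np.degrees(np.arctan2(M[1,1],M[0,1])),M[:,2]); plan(p,M,[.468,-.127,.06],rot(-20),1)
E
```

```text
[ 0.4719877  -0.12642228  0.19890656] 3.325 -20.052444178508544 [ 6.14076215e-04 -4.85918335e-04 -9.99999693e-01]
1, -1.9, -3.7, 138.9, 0.0007, 0.0002, -0.0009
```

>>> arm_command --moves '[1,-1.9,-3.7,30,0,0,0,1,0,0,30,0,0,0,1,0,0,30,0,0,0,1,0,0,25,0,0,0,1,0,0,14,0,0,0,1,0,0,10,0,0,0,1,0,0,0,0,0,0]'

```text
clock: 4.2
tcp_pos: [0.4665, -0.124, 0.0601]
orientation: [-0.0, 0.818, 0.575, -0.0]
wrist_force: [-0.3, 0.1, -1.0]
finger_gap: 0.0853
grip_force: 0.0
```

>>> arm_command --moves '[-1,0,0,0,0,0,0,-1,0,0,0,0,0,0,-1,0,0,0,0,0,0,-1,0,0,0,0,0,0,-1,0,0,0,0,0,0,-1,0,0,0,0,0,0]' --newtons 50

```text
clock: 4.95
tcp_pos: [0.4679, -0.1247, 0.0614]
orientation: [0.001, 0.818, 0.575, 0.001]
wrist_force: [0.7, 0.6, 6.3]
finger_gap: 0.0615
grip_force: 55.1
```

>>> arm_command --moves '[-1,0,0,-6,0,0,0,-1,0,0,-15,0,0,0,-1,0,0,-25,0,0,0,-1,0,0,-30,0,0,0,-1,0,0,-30,0,0,0,-1,0,0,-14,0,0,0,-1,0,0,0,0,0,0]'

```text
clock: 5.82
tcp_pos: [0.4672, -0.1245, 0.1812]
orientation: [0.001, 0.818, 0.575, 0.001]
wrist_force: [0.5, 0.1, -3.2]
finger_gap: 0.0616
grip_force: 55.1
```

```bash
python3 - <<'E'
from h import *
p,M=state_pose(); print(p,get_state()["clock"],np.degrees(np.arctan2(M[1,1],M[0,1])),M[:,2],get_state()["wrist_force"]); plan(p,M,[.4823,.0932,.18],rot(-7.7),8,-1)
E
```

```text
[ 0.46721576 -0.12448872  0.1811658 ] 5.825 -19.82287747695256 [ 1.80933447e-03 -7.19304901e-04 -9.99998104e-01] [ 0.5148318   0.12548104 -3.24174315]
-1, 26.2, -7.5, 0.1, 0.0002, 0.0, -0.0264
-1, 26.4, -6.8, 0.1, 0.0002, 0.0, -0.0264
-1, 26.6, -6.1, 0.1, 0.0002, 0.0, -0.0264
-1, 26.7, -5.4, 0.1, 0.0002, 0.0, -0.0264
-1, 26.9, -4.6, 0.1, 0.0002, 0.0, -0.0264
-1, 27.0, -3.9, 0.1, 0.0002, 0.0, -0.0264
-1, 27.1, -3.2, 0.1, 0.0002, 0.0, -0.0264
-1, 27.2, -2.5, 0.1, 0.0002, 0.0, -0.0264
```

>>> arm_command --moves '[-1,26,-7.5,0,0,0,-0.0264,-1,26.4,-6.8,0,0,0,-0.0264,-1,26.6,-6.1,0,0,0,-0.0264,-1,26.7,-5.4,0,0,0,-0.0264,-1,27,-4.6,0,0,0,-0.0264,-1,27,-4,0,0,0,-0.0264,-1,27,-3.2,0,0,0,-0.0264,-1,27.2,-2.5,0,0,0,-0.0264]'

```text
clock: 6.82
tcp_pos: [0.4805, 0.0941, 0.1786]
orientation: [-0.001, 0.753, 0.658, -0.001]
wrist_force: [0.4, -0.4, -3.0]
finger_gap: 0.0614
grip_force: 55.1
```

>>> arm_command --moves '[-1,0,0,20,0,0,0,-1,0,0,30,0,0,0,-1,0,0,30,0,0,0,-1,0,0,15,0,0,0,-1,0,0,10,0,0,0,-1,0,0,0,0,0,0,-1,0,0,0,0,0,0]'

```text
clock: 7.7
tcp_pos: [0.4823, 0.0933, 0.0761]
orientation: [0.0, 0.753, 0.658, 0.001]
wrist_force: [0.3, -0.7, -3.4]
finger_gap: 0.0615
grip_force: 55.2
```

```bash
python3 - <<'E'
from h import *
p,M=state_pose(); s=get_state(); print(p,s["clock"],np.degrees(np.arctan2(M[1,1],M[0,1])),M[:,2],s["wrist_force"],s["ft_torque"]); plan(p,M,[.4823,.0932,.0645],rot(-7.7),1,-1)
p,d=read_camera("side"); np.savez("side1.npz",p=p,d=d)
a=cv2.resize(p[140:240,170:290],(720,600),interpolation=cv2.INTER_CUBIC); cv2.imwrite("pics/side1.png",a)
E
```

```text
[0.48232874 0.09325891 0.07611579] 7.7 -7.727353766644927 [ 1.57410662e-03  1.21790016e-04 -9.99998754e-01] [ 0.28256567 -0.66548457 -3.44544703] [0.00558997 0.00438344 0.01516658]
-1, -0.1, -0.0, 11.6, 0.0015, -0.0003, -0.0005
```

View pics/side1.png

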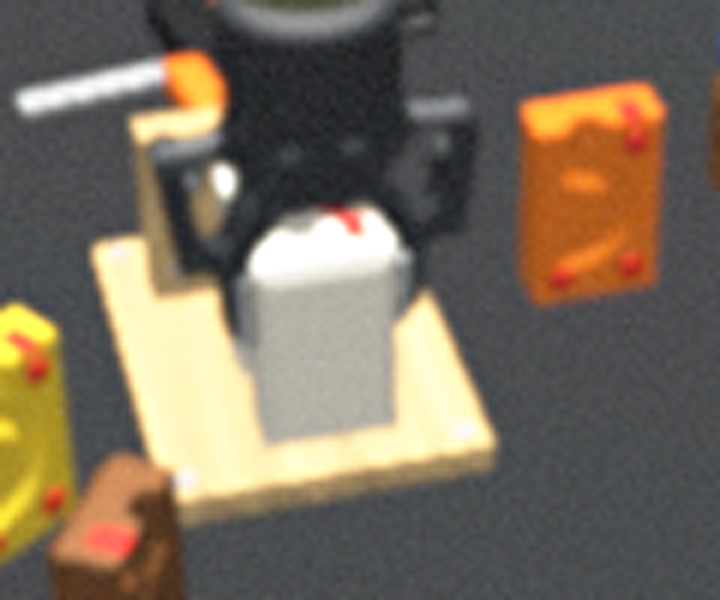

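The front half is held upright and square over the stop's board, at crop pixels 250–395 × 210–440. It hides its mate in this view. I'll lower it to just touching.

>>> arm_command --moves '[-1,0,0,6,0,0,0,-1,0,0,3,0,0,0,-1,0,0,1,0,0,0,-1,0,0,0,0,0,0,-1,0,0,0,0,0,0]'

```text
clock: 8.38
tcp_pos: [0.4816, 0.0933, 0.0654]
orientation: [0.0, 0.753, 0.658, 0.0]
wrist_force: [0.2, 0.1, -2.1]
finger_gap: 0.0614
grip_force: 55.2
```

>>> arm_command --moves '[-1,0,0,0.5,0,0,0,-1,0,0,0,0,0,0,-1,0,0,0,0,0,0]'

```text
clock: 8.75
tcp_pos: [0.4815, 0.0933, 0.0648]
orientation: [-0.0, 0.753, 0.658, 0.0]
wrist_force: [-0.4, 0.6, -2.4]
finger_gap: 0.0619
grip_force: 55.2
```

>>> arm_command --moves '[-1,0,0,0.5,0,0,0,-1,0,0,0,0,0,0,-1,0,0,0,0,0,0]'

```text
clock: 9.12
tcp_pos: [0.4816, 0.0933, 0.0644]
orientation: [0.0, 0.753, 0.658, 0.0]
wrist_force: [-0.7, 0.4, -1.0]
finger_gap: 0.0614
grip_force: 55.4
```

>>> arm_command --moves '[-1,0,0,0.5,0,0,0,-1,0,0,0,0,0,0,-1,0,0,0,0,0,0]'

```text
clock: 9.5
tcp_pos: [0.4816, 0.0933, 0.0644]
orientation: [0.0, 0.753, 0.658, 0.0]
wrist_force: [-3.2, -0.4, 5.5]
finger_gap: 0.0612
grip_force: 56.0
```

>>> arm_command --moves '[-1,0,0.5,-0.4,0,0,0,-1,7,0,0,0,0,0,-1,8,0,0,0,0,0,-1,7,0,0,0,0,0,-1,5,0,0,0,0,0,-1,3,0,0,0,0,0,-1,0,0,0,0,0,0,-1,0,0,0,0,0,0]'

```text
clock: 10.5
tcp_pos: [0.4866, 0.1235, 0.0644]
orientation: [-0.0, 0.753, 0.658, 0.001]
wrist_force: [2.1, -0.4, 3.3]
finger_gap: 0.0611
grip_force: 55.7
```

```bash
python3 - <<'E'
from h import *
p,M=state_pose(); s=get_state(); print(p,s["clock"],np.degrees(np.arctan2(M[1,1],M[0,1])),s["wrist_force"],p@[.991,-.134,0],p@[.134,.991,0])
o=[]
for n,r in(("side",(150,225,180,260)),("top",(180,255,165,265))):
    q,d=read_camera(n); np.savez(n+"2.npz",p=q,d=d)
    o.append(cv2.resize(q[r[0]:r[1],r[2]:r[3]],(400,375),interpolation=cv2.INTER_CUBIC))
cv2.imwrite("pics/two2.png",np.hstack(o))
E
```

```text
[0.48663975 0.12346145 0.06439127] 10.5 -7.709503073063433 [ 2.117118   -0.39439613  3.33182212] 0.46571616128414284 0.18756002765158525
```

View pics/two2.png

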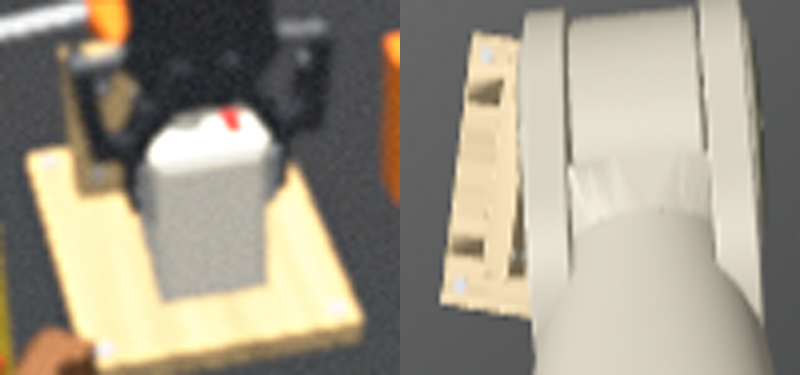

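The mate is still hidden: the block is at left-crop (150–265, 110–300), and the arm covers the top view. I'll close by feel in small steps.

>>> arm_command --moves '[-1,1,0,-0.2,0,0,0,-1,1,0,0,0,0,0,-1,0.5,0,0,0,0,0,-1,0.5,0,0,0,0,0,-1,0,0,0,0,0,0]'

```text
clock: 11.22
tcp_pos: [0.4864, 0.1259, 0.0644]
orientation: [-0.0, 0.753, 0.658, 0.0]
wrist_force: [2.1, -3.5, 3.5]
finger_gap: 0.0613
grip_force: 55.8
```

>>> arm_command --moves '[-1,0.5,0,0,0,0,0,-1,0.5,0,0,0,0,0,-1,0.5,0,0,0,0,0,-1,0.5,0,0,0,0,0,-1,0,0,0,0,0,0]'

```text
clock: 11.85
tcp_pos: [0.4865, 0.1279, 0.0644]
orientation: [-0.0, 0.753, 0.658, -0.0]
wrist_force: [-0.7, -3.4, 5.8]
finger_gap: 0.0614
grip_force: 55.9
```

>>> arm_command --moves '[-1,0.5,0,0,0,0,0,-1,0.5,0,0,0,0,0,-1,0.5,0,0,0,0,0,-1,0.5,0,0,0,0,0,-1,0,0,0,0,0,0]'

```text
clock: 12.48
tcp_pos: [0.4867, 0.1297, 0.0644]
orientation: [0.0, 0.753, 0.658, -0.0]
wrist_force: [-0.2, -4.7, 5.6]
finger_gap: 0.0616
grip_force: 55.9
```

>>> arm_command --moves '[-1,0,0,-0.4,0,0,0,-1,0,0,0,0,0,0]'

```text
clock: 12.72
tcp_pos: [0.4866, 0.1303, 0.0645]
orientation: [-0.001, 0.753, 0.658, -0.0]
wrist_force: [0.2, -1.7, 1.0]
finger_gap: 0.061
grip_force: 55.6
```

>>> arm_command --moves '[-1,0.5,0,0,0,0,0,-1,0.5,0,0,0,0,0,-1,0,0,0,0,0,0]'

```text
clock: 13.1
tcp_pos: [0.4866, 0.1311, 0.0644]
orientation: [-0.001, 0.753, 0.658, -0.0]
wrist_force: [-0.3, -0.4, -2.0]
finger_gap: 0.0612
grip_force: 55.4
```

>>> arm_command --moves '[-1,0.5,0,0,0,0,0,-1,0.5,0,0,0,0,0,-1,0,0,0,0,0,0]'

```text
clock: 13.48
tcp_pos: [0.4871, 0.1321, 0.0646]
orientation: [-0.0, 0.753, 0.658, 0.0]
wrist_force: [0.6, -1.2, -2.0]
finger_gap: 0.0616
grip_force: 55.2
```

>>> arm_command --moves '[-1,0.5,0,0,0,0,0,-1,0.5,0,0,0,0,0,-1,0,0,0,0,0,0]'

```text
clock: 13.85
tcp_pos: [0.4874, 0.1329, 0.0648]
orientation: [-0.0, 0.753, 0.658, 0.0]
wrist_force: [0.0, -0.1, -3.4]
finger_gap: 0.0617
grip_force: 55.2
```

>>> arm_command --moves '[-1,0.5,0,0,0,0,0,-1,0.5,0,0,0,0,0,-1,0,0,0,0,0,0]'

```text
clock: 14.22
tcp_pos: [0.4876, 0.1339, 0.0648]
orientation: [-0.0, 0.753, 0.658, 0.0]
wrist_force: [-0.2, -0.5, -1.7]
finger_gap: 0.0612
grip_force: 55.2
```

>>> arm_command --moves '[-1,0.5,0,0,0,0,0,-1,0.5,0,0,0,0,0,-1,0,0,0,0,0,0]'

```text
clock: 14.6
tcp_pos: [0.4877, 0.1349, 0.0648]
orientation: [-0.0, 0.753, 0.658, 0.0]
wrist_force: [-0.9, 0.2, -2.5]
finger_gap: 0.0616
grip_force: 55.2
```

>>> arm_command --moves '[-1,0.5,0,0,0,0,0,-1,0.5,0,0,0,0,0,-1,0,0,0,0,0,0]'

```text
clock: 14.98
tcp_pos: [0.488, 0.1358, 0.0648]
orientation: [0.0, 0.753, 0.658, 0.0]
wrist_force: [0.5, -0.4, -1.9]
finger_gap: 0.0613
grip_force: 55.2
```

>>> arm_command --moves '[-1,0.5,0,0,0,0,0,-1,0.5,0,0,0,0,0,-1,0,0,0,0,0,0]'

```text
clock: 15.35
tcp_pos: [0.4881, 0.1367, 0.0648]
orientation: [0.0, 0.753, 0.658, 0.0]
wrist_force: [0.6, -1.1, -2.1]
finger_gap: 0.0619
grip_force: 55.2
```

>>> arm_command --moves '[-1,0.5,0,0,0,0,0,-1,0.5,0,0,0,0,0,-1,0,0,0,0,0,0]'

```text
clock: 15.72
tcp_pos: [0.4879, 0.1378, 0.0648]
orientation: [-0.0, 0.753, 0.658, -0.0]
wrist_force: [0.7, -1.7, -1.8]
finger_gap: 0.0618
grip_force: 55.2
```

>>> arm_command --moves '[-1,0.5,0,0,0,0,0,-1,0.5,0,0,0,0,0,-1,0,0,0,0,0,0]'

```text
clock: 16.1
tcp_pos: [0.4881, 0.1385, 0.0648]
orientation: [0.0, 0.753, 0.658, -0.0]
wrist_force: [-0.0, -3.9, -1.3]
finger_gap: 0.0612
grip_force: 55.2
```

>>> arm_command --moves '[-1,0,0,0.3,0,0,0,-1,0,0,0,0,0,0,-1,0,0,0,0,0,0]'

```text
clock: 16.48
tcp_pos: [0.4882, 0.1385, 0.0646]
orientation: [0.0, 0.753, 0.658, -0.0]
wrist_force: [-1.7, -5.0, 1.2]
finger_gap: 0.0616
grip_force: 55.2
```

>>> arm_command --moves '[-1,0.5,0,0,0,0,0,-1,0.5,0,0,0,0,0,-1,0,0,0,0,0,0]'

```text
clock: 16.85
tcp_pos: [0.4882, 0.1391, 0.0646]
orientation: [0.0, 0.753, 0.658, -0.001]
wrist_force: [-1.4, -6.4, 0.2]
finger_gap: 0.062
grip_force: 55.6
```

>>> arm_command --moves '[-1,0.5,0,0,0,0,0,-1,0.5,0,0,0,0,0,-1,0,0,0,0,0,0]'

```text
clock: 17.23
tcp_pos: [0.4883, 0.1397, 0.0646]
orientation: [0.001, 0.753, 0.658, -0.001]
wrist_force: [-1.3, -8.6, 1.8]
finger_gap: 0.0612
grip_force: 55.4
```

>>> arm_command --moves '[-1,0.5,0,0,0,0,0,-1,0.5,0,0,0,0,0,-1,0,0,0,0,0,0]'

```text
clock: 17.6
tcp_pos: [0.4883, 0.1402, 0.0647]
orientation: [0.001, 0.753, 0.658, -0.001]
wrist_force: [-1.6, -10.3, 3.0]
finger_gap: 0.0615
grip_force: 55.5
```

>>> arm_command --moves '[-1,0.5,0,0,0,0,0,-1,0.3,0,0,0,0,0,-1,0,0,0,0,0,0]'

```text
clock: 17.98
tcp_pos: [0.4884, 0.1406, 0.0647]
orientation: [0.001, 0.753, 0.657, -0.002]
wrist_force: [-1.5, -11.8, 2.4]
finger_gap: 0.0612
grip_force: 55.6
```

```bash
python3 - <<'E'
from h import *
o=[];F=[];T=[]
for k in range(6):
    q,d=read_camera("side"); s=get_state(); F.append(s["wrist_force"]);T.append(s["ft_torque"])
np.savez("side3.npz",p=q,d=d)
p,M=state_pose(); print(p,s["clock"],np.degrees(np.arctan2(M[1,1],M[0,1])),M[:,2],np.mean(F,0),np.mean(T,0),np.mean(F,0)@[.134,.991,0])
cv2.imwrite("pics/side3.png",cv2.resize(q[150:220,180,None] if 0 else q[150:225,180:280],(800,600),interpolation=cv2.INTER_CUBIC))
E
```

```text
[0.48838055 0.1405608  0.06470697] 18.275 -7.790529642210174 [-5.21514555e-04 -4.15480757e-03 -9.99991233e-01] [ -1.68805576 -11.44050759   2.81213872] [-2.20355682  0.46556421  0.16560718] -11.563742495742984
```

View pics/side3.png

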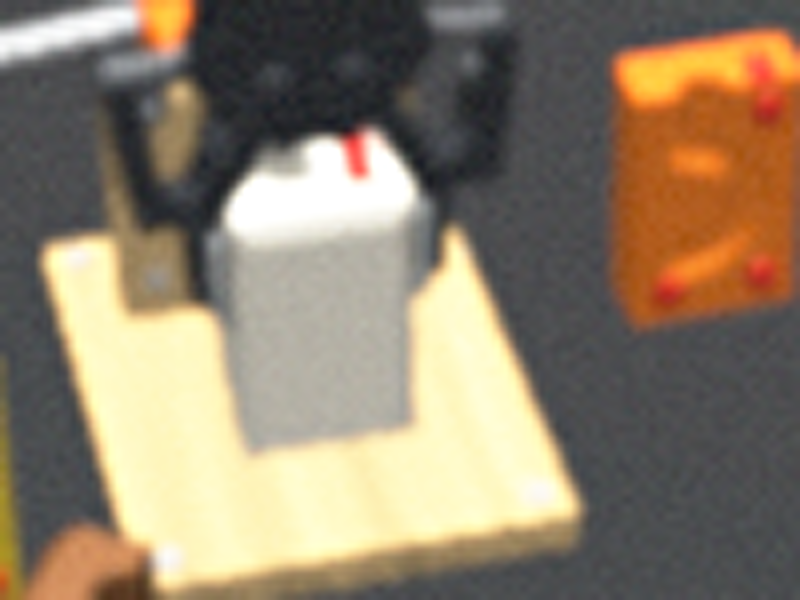

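The red mark now runs on across both tops near (355,155), and the joint looks closed, with no sideways force. I'll trim the slight pitch and the board load, then bring the push up to about 12 N.

>>> arm_command --moves '[-1,0.3,0,-0.2,0,0.004,0,-1,0,0,0,0,0,0,-1,0,0,0,0,0,0,-1,0,0,0,0,0,0]'

```text
clock: 18.77
tcp_pos: [0.4884, 0.1409, 0.0646]
orientation: [-0.0, 0.753, 0.657, -0.0]
wrist_force: [-1.2, -10.9, 0.5]
finger_gap: 0.0615
grip_force: 55.4
```

```bash
cat > st.py <<'E'
from h import *
F=[];Z=[];Y=[];Q=[]
for k in range(6):
    read_camera("side"); s=get_state(); F.append(s["wrist_force"]); p,M=state_pose(); Z.append(M[:,2]);Y.append(M[:,1]);Q.append(p)
F=np.mean(F,0); Z=np.mean(Z,0);Y=np.mean(Y,0); print(s["clock"],np.mean(Q,0).round(5),"yaw",np.degrees(np.arctan2(Y[1],Y[0])),Y[2],Z.round(4),F.round(2),"Fu",F@[.134,.991,0],"Fx",F@[.991,-.134,0],s["grip_force"])
E
python3 st.py
```

```text
19.075 [0.4884  0.14095 0.06456] yaw -7.785204460332365 -0.0001617500309648468 [-2.e-04 -1.e-04 -1.e+00] [ -1.48 -10.99   0.71] Fu -11.08679858121929 Fx 0.006629251247578294 55.35303398966789
```

>>> arm_command --moves '[-1,0.4,0,0,0,0,0,-1,0.4,0,0,0,0,0,-1,0,0,0,0,0,0,-1,0,0,0,0,0,0]'

```text
clock: 19.58
tcp_pos: [0.4885, 0.1413, 0.0646]
orientation: [0.0, 0.754, 0.657, -0.0]
wrist_force: [-1.6, -13.0, 1.4]
finger_gap: 0.0612
grip_force: 55.5
```

```bash
python3 st.py
```

```text
19.875 [0.48844 0.14127 0.06462] yaw -7.8003172368013685 -0.0001242799547473953 [-3.0e-04 -1.1e-03 -1.0e+00] [ -1.81 -12.82   1.22] Fu -12.947467408934438 Fx -0.07332455818820938 55.48811584711075
```

The push is about 12 N on the pad (12.9 N at the wrist with friction), square, with no sideways load. Now I hold.

>>> arm_command --moves '[-1,0,0,0,0,0.001,0,-1,0,0,0,0,0,0,-1,0,0,0,0,0,0,-1,0,0,0,0,0,0,-1,0,0,0,0,0,0,-1,0,0,0,0,0,0,-1,0,0,0,0,0,0,-1,0,0,0,0,0,0]'

```text
clock: 20.88
tcp_pos: [0.4884, 0.1412, 0.0646]
orientation: [0.0, 0.754, 0.657, -0.0]
wrist_force: [-1.3, -12.8, 0.6]
finger_gap: 0.0615
grip_force: 55.5
```

>>> arm_command --moves '[-1,0,0,0,0,0,0,-1,0,0,0,0,0,0,-1,0,0,0,0,0,0,-1,0,0,0,0,0,0,-1,0,0,0,0,0,0,-1,0,0,0,0,0,0,-1,0,0,0,0,0,0,-1,0,0,0,0,0,0]'

```text
clock: 21.88
tcp_pos: [0.4884, 0.1413, 0.0646]
orientation: [0.0, 0.754, 0.657, -0.0]
wrist_force: [-1.9, -12.5, 1.4]
finger_gap: 0.0614
grip_force: 55.5
```

>>> arm_command --moves '[-1,0,0,0,0,0,0,-1,0,0,0,0,0,0,-1,0,0,0,0,0,0,-1,0,0,0,0,0,0,-1,0,0,0,0,0,0,-1,0,0,0,0,0,0,-1,0,0,0,0,0,0,-1,0,0,0,0,0,0]'

```text
clock: 22.88
tcp_pos: [0.4884, 0.1413, 0.0646]
orientation: [-0.0, 0.754, 0.657, -0.0]
wrist_force: [-1.9, -12.6, 2.1]
finger_gap: 0.0616
grip_force: 55.5
```

>>> arm_command --moves '[-1,0,0,0,0,0,0,-1,0,0,0,0,0,0,-1,0,0,0,0,0,0,-1,0,0,0,0,0,0,-1,0,0,0,0,0,0,-1,0,0,0,0,0,0,-1,0,0,0,0,0,0,-1,0,0,0,0,0,0]'

```text
clock: 23.88
tcp_pos: [0.4884, 0.1413, 0.0646]
orientation: [0.0, 0.754, 0.657, -0.0]
wrist_force: [-1.6, -12.7, 0.8]
finger_gap: 0.0615
grip_force: 55.5
```

>>> arm_command --moves '[-1,0,0,0,0,0,0,-1,0,0,0,0,0,0,-1,0,0,0,0,0,0,-1,0,0,0,0,0,0,-1,0,0,0,0,0,0,-1,0,0,0,0,0,0,-1,0,0,0,0,0,0,-1,0,0,0,0,0,0]'

```text
clock: 24.88
tcp_pos: [0.4885, 0.1412, 0.0646]
orientation: [0.0, 0.754, 0.657, -0.0]
wrist_force: [-1.6, -12.7, 1.4]
finger_gap: 0.0616
grip_force: 55.5
```

```bash
python3 st.py; python3 - <<'E'
from h import *
q,d=read_camera("side"); P=cloud("side",d); hsv=cv2.cvtColor(q,cv2.COLOR_BGR2HSV)
m=((hsv[...,1]<60)&(hsv[...,2]>150)&(P[...,2]>.108)&(P[...,2]<.122)&(np.hypot(P[...,0]-.49,P[...,1]-.15)<.06))
x=P[m]; u=x@[.134,.991,0]
for a in np.arange(.18,.25,.008):
    k=(u>=a)&(u<a+.008)
    if k.any(): print(a.round(3),k.sum(),np.median(x[k,2]).round(4))
cv2.imwrite("pics/side4.png",cv2.resize(q[155:195,195:250],(800,582),interpolation=cv2.INTER_CUBIC))
E
```

```text
25.175 [0.48844 0.14125 0.06459] yaw -7.802206106478775 -0.0001329254828496526 [-2.e-04 -2.e-04 -1.e+00] [ -1.62 -12.69   0.82] Fu -12.7953336936722 Fx 0.10012941097360106 55.50144553184509
0.18 23 0.1111
0.188 79 0.1135
0.196 45 0.116
0.204 27 0.1163
0.212 11 0.1158
0.22 20 0.1136
0.228 10 0.1133
```

View pics/side4.png

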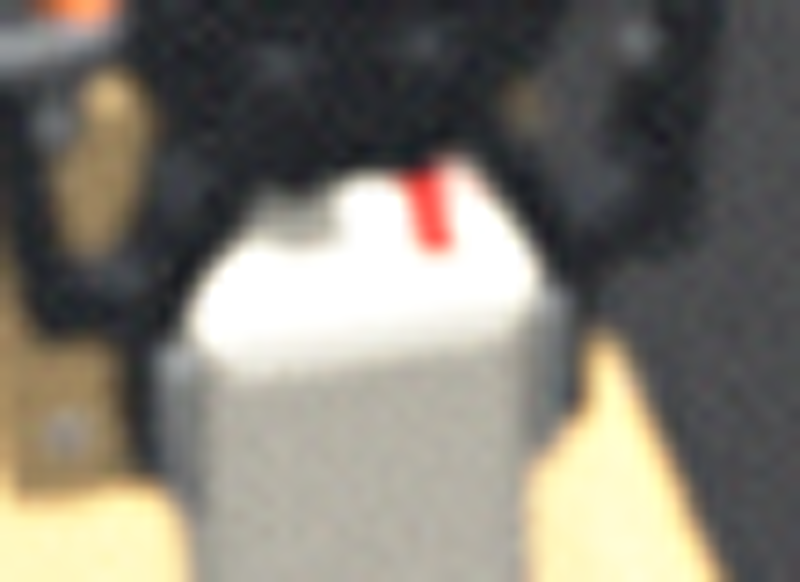

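The closed tops read as one white surface, with the red mark running unbroken at (430,170–250). The push held steady at 12.7 N for over 5 s. I'm handing in.

```bash
python3 -c "
from workcell import *
print(hand_in())"
```

```text
the job is handed in; nothing more can be done
None
```

The job is handed in. The red-marked half stands face to face with its mate, and force and position readings say the joint is closed. The arm is still gripping and pressing at 12.7 N at the wrist, which I estimate is about 12 N on the foam pad. That push held steady for more than 5 s, and I did not touch the blue-marked half, the mug, the jar or the clamp.

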